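# Clamp a telescoping handle, draw it out to its second stop and hold it

### The job

Crank the screw clamp down tight onto the telescoping duster handle that lies in its cradle. Then squeeze the button on the rod's collar, draw the rod out of the handle past its first stop all the way to the second stop, and keep gripping the collar there, fully drawn out, so that I can screw the duster head on: the program finishes while still holding it. Do not let the handle slip in the clamp, and leave the mug, the espresso cup and the kitchen timer where they stand.

Things in the scene. Friction and masses are not known exactly. Their poses are not given: they have to be found in the camera images.
- clamp: Grey screw clamp fixed to the sideboard: base plate 130x120 mm on 8 mm feet, a channel cradle (floor 38 mm above the sideboard, walls to 54 mm, 90 mm long), a column on its +y side, an arm over the cradle (top 117 mm) with an upright spindle. Origin: straight below the spindle, 8 mm above the sideboard; x along the cradle, the way the rod is drawn out; y toward the column; z up.
- crank_axis (a point): Point on the upright axis of the crank (the spindle), at the height of the middle of the crank knob, 158 mm above the sideboard.
- knob_mid (a point): Middle (where to grip) of the crank's black upright knob: 19 mm diameter, from 131 to 177 mm above the sideboard, 36 mm from the crank axis. It spins freely on its pin, so a gripper holding it can carry it round in a circle without turning. Below it a flat crank arm 14 mm wide, top at 130 mm.
- clamp_crank (a joint): Crank angle, rad, growing clockwise seen from above, which drives the jaw down 2.5 mm a radian (the crank itself stays at its height): 10 mm above the handle at 0, touching near 4.0. Free turning takes about 4 N at the knob; once the jaw bites the effort climbs, and about 0.8 rad more (8 N at the knob) is tight. It stays where it is left; stop at 7.5.
- clamp_jaw: Round rubber jaw pad, 26 mm diameter, under the clamp's arm, moved down by the crank. Origin: centre of its underside.
- handle: Grey rectangular handle, 155 mm long, 30 mm wide, 28 mm high, loose in the cradle, its axes parallel to the clamp's, about 0.25 kg. Origin: on its underside at mid-width, 70 mm from its rear end and 85 mm from its front end (+x), where the rod comes out. Unclamped, it can slide along when the rod is pulled.
- collar_mid (a point): Centre of the black collar (50 mm long, 28 wide, 26 high) on the rod, moving with it, 52 mm above the sideboard; 120 mm ahead (+x) of the handle's origin when the rod is in. The button is in the middle of its -y side: a gripper closing on the collar here across its width (along the handle's y) squeezes the button in. A threaded tip 22 mm long follows in front.
- rod (a joint): How far the rod is drawn out of the handle, m, along the handle's +x: 0 in (locked), first stop 0.040 (the catch snaps in and locks there if the button is not squeezed), second stop 0.080, the hard end. Sliding takes about 4 N while the button is in.
- button (a joint): How far the collar's button is pressed, m: 0 out (it stands 5.5 mm proud of the collar's -y side, 20 mm long, 14 mm high), 0.0048 fully in; from 0.0035 the catch is free. Spring force about 2.5 N at first to 6 N fully in; it must stay pressed while the rod is pulled past a stop.
- mug: White mug, 82 mm wide, 94 mm high; bystander. Origin: centre of its underside.
- espresso_cup: White espresso cup, 59 mm wide, 55 mm high; bystander. Origin: centre of its underside.
- timer: Round kitchen timer, 63 mm wide, 60 mm high; bystander. Origin: centre of its underside.
There are look-alikes about, which are no part of the job. Several things have the shape of the handle; the one meant has the colours described above.

How it is judged:
On the way, in this order (a step that is already met when the one before it is completed fails the run):
1. the clamp's jaw is cranked down tight onto the handle, the rod still in (contact force between clamp_jaw and handle above 15 N and value of joint rod below 0.005 m), for 0.2 s.
2. the collar's button is squeezed in with the rod still in and the handle clamped (value of joint button above 0.0035 m and value of joint rod below 0.01 m and contact force between clamp_jaw and handle above 10 N), for 0.1 s.
At the end, for the whole second after the job is handed in: The rod is drawn out to its second stop (more than 76 of 80 mm) and at rest, the fingers still grip its collar (more than 5 N), the jaw still presses on the handle (more than 10 N) and the handle lies within 15 mm of where it lay at the start (value of joint rod above 0.076 m and contact force between the fingers and rod above 5 N and contact force between clamp_jaw and handle above 10 N and distance of handle from where it was at the start of the episode below 0.015 m and linear speed of rod below 0.02 m/s); the arm keeps its last pose, push and grip.
It fails at once if the handle slipped or was dragged in the clamp (distance of handle from where it was at the start of the episode above 0.03 m).
It fails at once if the mug was knocked away (distance of mug from where it was at the start of the episode above 0.03 m).
It fails at once if the espresso cup was knocked away (distance of espresso_cup from where it was at the start of the episode above 0.03 m).
It fails at once if the kitchen timer was knocked away (distance of timer from where it was at the start of the episode above 0.03 m).
It also fails if it takes over 48 s, if anything falls off the work surface, if the arm or the gripper's body presses on something with over 40 N, if the wrist force passes 120 N, or if a joint passes its speed limit or range.

### The arm

A 7-joint arm with a two-finger parallel gripper is mounted at the origin on a cart in front of the work surface, level with it; the furniture and walls round the work are solid. World frame = base frame: x ahead of the robot, y to its left, z up, the work surface at z = 0. Lengths are in m, angles in rad, forces in N, time in s.
With the tool pointing down it reaches from about 0.4 to 0.85 m from the base axis. Payload 4.5 kg.
Tool frame: the origin (TCP) lies on the centre line of the jaws, within the pads' length; the fingertips stand 11 mm ahead of it and the grasp point (between the pads) lies 8 mm behind it; z points along the fingers, y is the line along which they close (so a half turn about z gives the same grasp; the last joint's range is limited). The gripper opens to 88 mm and grips with 3 to 60 N. Pads are 18 mm wide; open, the fingers measure 123 mm over their backs; the gripper's body (75 mm by 187 mm) begins 45 mm behind the grasp point.
Start: joints at [-1.136, 0.689, -0.195, 1.565, 0.157, 0.902, -0.215], TCP at [0.244, 0.575, 0.25] pointing down, gripper open.
Joint ranges: [-3.01, 3.01], [-0.46, 2.08], [-1.47, 1.51], [0.13, 2.56], [-1, 4.14], [0.04, 2.09], [-2.66, 2.66]. Speed limits (rad/s): [2.57, 2.57, 3.14, 3.14, 3.14, 3.14, 3.14].

### API

Orientations are given as a unit quaternion [x, y, z, w].
In Python, from plant import * gives the robot as it stands. The module is installed in compiled form; this text tells all that it offers.
- The arm moves only by the tool send_rows, never from a script. Its argument "motion" is a list of rows, each an object of numbers: "x", "y", "z": the shift along the tool's x, y, z in cm; "rx", "ry", "rz": the turn, a rotation vector about the tool's x, y, z in rad; "jaw": the finger opening in cm, from 0 to 8.81. In form: [{"x": .., "y": .., "z": .., "rx": .., "ry": .., "rz": .., "jaw": ..}, ...]. A call has exactly 5 rows; each row shifts and turns the commanded pose from where the row before left it, along the tool's axes as they then stand; what a row does not reach is not made up. A row lasts 1/10 s, in which the tool goes at most 50 mm and 8.59 degrees, less where a joint would pass 70% of its speed; a pose out of reach is approached as far as the arm can. A call is refused whole if a number of a shift passes 5 or a number of a turn 0.15, either way. A call with a gripper value outside its range is refused whole. The fingers move at their own pace and stop on an object; "grip_force" is the grip in N (left out, the last holds). Time passes only in rows, so rows that do not move let the fingers close, or fill a call up. It gives the time, the measured TCP pose, the force, the opening and the grip force at its end, in the units of the state.
- get_state(): the state, without advancing time (a new reading comes with each control period).
- snapshot(name): name is "side" or "top"; returns a dict with "img" (400x640x3 uint8, red, green, blue), "vertical_fov" (degrees; the focal length in pixels is half the picture's height over the tangent of half this angle, whatever the lens; pixels are square), "cx", "cy" (the principal point, pixels), "extrinsics" (4x4, takes a point from camera to world coordinates). Camera axes: x right, y up, looking along -z (the intrinsics and any distortion apply to the point x, -y, -z); pixel columns grow to the right and rows downward; lengths in m; the calibration is good to about 2 mm. A picture is of the moment at which its call begins. There is no depth.
- finish_job(): hands the job in; it is judged then, once.
The state is a dict: "clock": time; "q": joint angles; "qd": joint speeds; "joint_torque": joint torques, N m; "tool_pos": TCP position; "eef_rot": TCP orientation; "contact_force": force on the tool from outside, world axes, zero at the start; "moment": the same for the moment, N m; "opening": opening from 0.0 (shut) to 1.0 (fully open); "finger_force": force on a finger pad.
Only numpy, scipy, OpenCV 4.12 (cv2) and the standard library are available. Lean on these libraries where they do the work, as an engineer would, in place of code of your own. Each camera call takes 0.05 s, during which the arm holds its last target. There are 200 camera calls.

## Working session

There is one attempt and no reset: what is moved stays moved. The work goes in short steps, Python scripts to look and compute and a tool call to move; the robot and the scene stay as the last step left them, time stands still between calls to the robot, and variables do not carry over. Pictures are saved under pics/ and viewed, at most 10 in all, crops included, and the job is handed in when it is done.

Besides the shell and the picture viewer there is one more tool, called as name(argument=value, ...), one argument or row to a line, values as JSON. send_rows: Moves the arm, as the interface text tells. Its arguments: {"type":"object","properties":{"motion":{"type":"array"},"grip_force":{"type":"number"}},"required":["motion"]}

```bash
mkdir -p pics; ls; python3 - <<'E'
from plant import *
import cv2,numpy as np,pickle
s=get_state();print({k:np.round(v,3) for k,v in s.items()})
for n in("top","side"):
    d=snapshot(n);cv2.imwrite(f"pics/{n}0.png",d["img"][:,:,::-1]);pickle.dump(d,open(f"{n}.pkl","wb"))
    print(n,[(k,np.round(v,3)) for k,v in d.items() if k!="img"])
E
```

```text
pics
{'clock': np.float64(0.0), 'q': array([-1.136,  0.69 , -0.195,  1.566,  0.157,  0.902, -0.215]), 'qd': array([-0.001, -0.   , -0.001,  0.   , -0.001, -0.001, -0.001]), 'joint_torque': array([ 0.0000e+00, -5.2754e+01, -1.2670e+00, -1.5343e+01, -5.3000e-02,
        7.0000e-03,  0.0000e+00]), 'tool_pos': array([0.244, 0.575, 0.249]), 'eef_rot': array([ 0.199,  0.98 , -0.001, -0.   ]), 'contact_force': array([-0.282,  0.049, -0.696]), 'moment': array([-0.011,  0.032,  0.035]), 'finger_force': np.float64(0.0), 'opening': np.float64(0.999)}
top [('vertical_fov', np.float64(56.469)), ('cx', np.float64(314.892)), ('cy', np.float64(196.576)), ('extrinsics', array([[ 0.025,  0.995, -0.097,  0.399],
       [-1.   ,  0.023, -0.015,  0.195],
       [-0.013,  0.097,  0.995,  1.188],
       [ 0.   ,  0.   ,  0.   ,  1.   ]]))]
side [('vertical_fov', np.float64(55.107)), ('cx', np.float64(321.94)), ('cy', np.float64(195.036)), ('extrinsics', array([[-0.998,  0.025, -0.066,  0.425],
       [-0.069, -0.527,  0.847,  1.279],
       [-0.014,  0.85 ,  0.527,  0.807],
       [ 0.   ,  0.   ,  0.   ,  1.   ]]))]
```

View pics/top0.png

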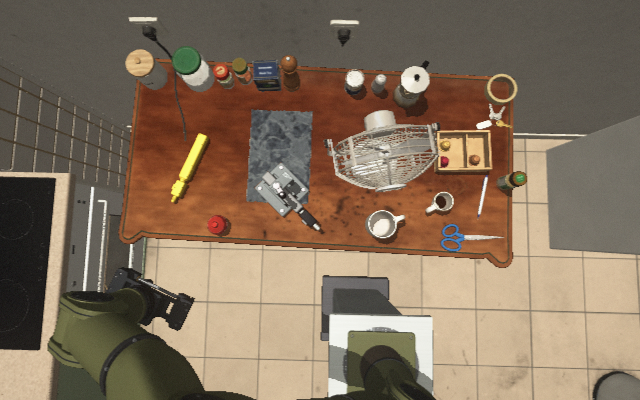

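View pics/side0.png

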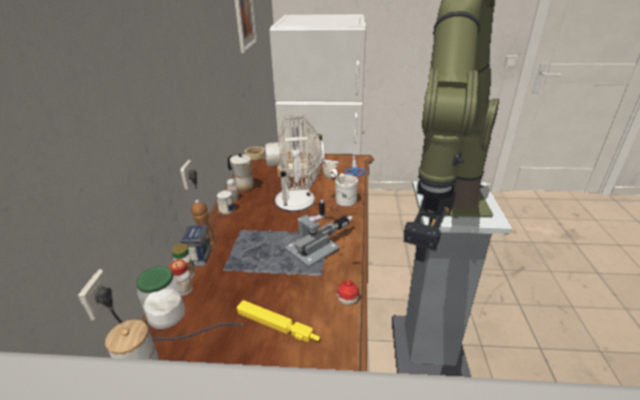

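Top view: the clamp is at about (283,190), with a grey handle and black collar pointing down-right to (315,225). The mug is at (383,223), the cup at (441,203) and the red timer at (217,225). Two things have the handle's shape: a yellow one at (190,165) and the grey one in the clamp at (295,205). The grey one fits because the described handle is grey and lies in the cradle. I'll confirm that in a crop of both views.

```bash
cat > h.py <<'E'
import numpy as np,pickle,cv2
def load(n): return pickle.load(open(n+".pkl","rb"))
def ray(d,u,v):
    f=200/np.tan(np.radians(d["vertical_fov"])/2);E=d["extrinsics"]
    r=E[:3,:3]@np.array([(u-d["cx"])/f,-(v-d["cy"])/f,-1]);return E[:3,3],r
def plane(d,u,v,z):
    o,r=ray(d,u,v);return o+r*(z-o[2])/r[2]
def proj(d,p):
    f=200/np.tan(np.radians(d["vertical_fov"])/2);E=d["extrinsics"]
    c=E[:3,:3].T@(np.asarray(p)-E[:3,3]);return np.array([d["cx"]-f*c[0]/c[2],d["cy"]+f*c[1]/c[2]])
def tri(a,ua,b,ub):
    o1,r1=ray(a,*ua);o2,r2=ray(b,*ub)
    A=np.c_[r1,-r2];t=np.linalg.lstsq(A,o2-o1,rcond=None)[0]
    p,q=o1+r1*t[0],o2+r2*t[1];return (p+q)/2,np.linalg.norm(p-q)
E
python3 - <<'E'
import cv2,numpy as np
from h import *
a=load("top")["img"][155:240,245:330];b=load("side")["img"][200:275,280:365]
A=cv2.resize(a,None,fx=4.7,fy=6.2,interpolation=2) if 0 else cv2.resize(a,(400,400),interpolation=2)
B=cv2.resize(b,(400,353),interpolation=2);B=np.vstack([B,np.zeros((47,400,3),np.uint8)])
cv2.imwrite("pics/crop1.png",np.hstack([A,B])[:,:,::-1])
E
```

```text
(no output)
```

View pics/crop1.png

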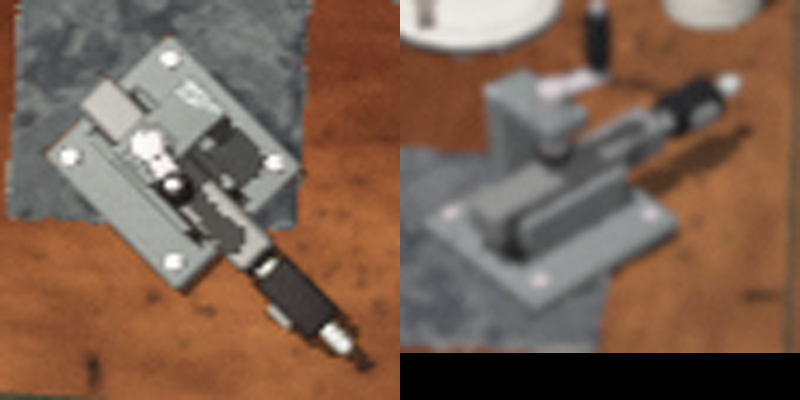

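The crop confirms it. The grey handle lies in the cradle with its black collar at crop (297,298), which is top pixel (308,218). The button is on the lower-left (-y) side, the black knob is at crop (177,186), and the spindle is at (150,140). In the side view the knob is at about (322,208).

```bash
python3 - <<'E'
from h import *
t,s=load("top"),load("side");k=400/85
T=lambda u,v:(245+u/k-.4,155+v/k-.4)
S=lambda u,v:(280+(u-400)/k-.4,200+v/k-.4)
for n,a,b in [("knobtop",(177,184),(597,6)),("spindletop",(147,137),(549,88)),("screwL",(68,157),(455,213)),("screwB",(174,262),(540,279)),("screwR",(275,160),(650,213)),("tip",(343,343),(735,82)),("collar",(297,296),(690,104))]:
    p,e=tri(t,T(*a),s,S(*b));print(n,p.round(4),round(e,4))
sc=[plane(t,*T(*p),.018)[:2] for p in [(170,58),(68,157),(174,262),(275,160)]]
print(np.round(sc,4),np.mean(sc,0));
d=[sc[2]-sc[1],sc[3]-sc[0]];print([np.degrees(np.arctan2(v[1],v[0])) for v in d])
kn=plane(t,*T(177,184),.177);sp=plane(t,*T(150,140),.135);print(kn,sp,np.linalg.norm((kn-sp)[:2]))
# dark mask for collar, in top
hsv=cv2.cvtColor(t["img"],cv2.COLOR_RGB2HSV)
m=((t["img"].max(2)<75)).astype(np.uint8);m[:205]=0;m[240:]=0;m[:,:295]=0;m[:,330:]=0
n,l,st,c=cv2.connectedComponentsWithStats(m);i=1+st[1:,4].argmax();print(st[i],c[i])
r=cv2.minAreaRect(np.argwhere(l==i)[:,::-1].astype(np.float32));print(r)
print(plane(t,*c[i],.065), plane(t,*T(256,262),.065),plane(t,*T(320,325),.065))
for nm,px in [("mug",(380,225)),("timer",(217,225)),("cup",(441,203))]: print(nm,plane(t,*px,.06))
E
```

```text
knobtop [0.5025 0.3002 0.1771] 0.0006
spindletop [0.5343 0.3245 0.1286] 0.0037
screwL [0.5593 0.3851 0.0694] 0.0591
screwB [ 0.5064  0.3252 -0.0348] 0.0736
screwR [ 0.5055  0.2549 -0.0241] 0.0723
tip [0.4127 0.2025 0.0518] 0.0044
collar [0.4434 0.2329 0.0529] 0.0022
[[0.6047 0.3243]
 [0.5357 0.3908]
 [0.4666 0.317 ]
 [0.5369 0.2513]] [0.53596038 0.32086415]
[np.float64(-133.0892313391483), np.float64(-132.89572288072583)]
[0.50275922 0.30020852 0.177     ] [0.53351098 0.3218526  0.135     ] 0.03760501338520223
[297 208  22  19 175] [307.69714286 217.68571429]
((307.5000305175781, 218.00003051757812), (23.33452033996582, 9.192387580871582), 45.0)
[0.44342011 0.23255723 0.065     ] [0.46514409 0.25942162 0.065     ] [0.42581538 0.21732917 0.065     ]
mug [0.4268633  0.01422266 0.06      ]
timer [0.41483427 0.50704904 0.06      ]
cup [ 0.49772619 -0.16930749  0.06      ]
```

```bash
python3 - <<'E'
from h import *
t,s=load("top"),load("side")
for z in(.1,.2,.3):print(z,[plane(t,*p,z)[:2].round(3) for p in[(328,150),(340,180),(370,192)]])
print(tri(t,(382,118),s,(268,162)))
from plant import get_state
from scipy.spatial.transform import Rotation as R
st=get_state();M=R.from_quat(st["eef_rot"]).as_matrix();print(M.round(3))
print(M.T@(np.array([.5026,.3002,.25])-st["tool_pos"])*100)
E
```

```text
0.1 [array([0.644, 0.176]), array([0.555, 0.139]), array([0.522, 0.051])]
0.2 [array([0.622, 0.178]), array([0.541, 0.144]), array([0.51 , 0.064])]
0.3 [array([0.599, 0.18 ]), array([0.526, 0.149]), array([0.499, 0.077])]
(array([0.72148976, 0.02807666, 0.16714487]), np.float64(0.004239444632300816))
[[-0.921  0.39  -0.001]
 [ 0.39   0.921 -0.002]
 [-0.    -0.002 -1.   ]]
[-34.55875664 -15.19819069  -0.07115438]
```

send_rows(
  motion=[
    {"x":-3.5,"y":-1.5,"jaw":5},
    {"x":-4.3,"y":-1.9,"jaw":5},
    {"x":-4.3,"y":-1.9,"jaw":5},
    {"x":-4.3,"y":-1.9,"jaw":5},
    {"x":-4.3,"y":-1.9,"jaw":5},
  ],
  grip_force=15,
)

```text
schema error: expected keys x, y, z, rx, ry, rz, jaw
```

send_rows(
  motion=[
    {"x":-4.3,"y":-1.9,"jaw":5},
    {"x":-4.3,"y":-1.9,"jaw":5},
    {"x":-3,"y":-1.3,"jaw":5},
    {"rz":0.14,"jaw":5},
    {"rz":0.14,"jaw":5},
  ],
)

```text
schema error: expected keys x, y, z, rx, ry, rz, jaw
```

send_rows(
  motion=[
    {"rz":0.07,"jaw":5},
    {"jaw":5},
    {"jaw":5},
    {"jaw":5},
    {"jaw":5},
  ],
)

```text
schema error: expected keys x, y, z, rx, ry, rz, jaw
```

```bash
cat > go.py <<'E'
# prints the shift (cm, tool axes) to a target, plus heading of tool y
import sys
from h import *
from plant import get_state
from scipy.spatial.transform import Rotation as R
def here():
    s=get_state();return s,R.from_quat(s["eef_rot"]).as_matrix()
def to(p):
    s,M=here();return (M.T@(np.array(p)-s["tool_pos"])*100).round(2)
if __name__=="__main__":
    s,M=here();print(s["clock"],s["tool_pos"].round(4),"yhead",np.degrees(np.arctan2(M[1,1],M[0,1])).round(2),"tilt",M[2].round(3),"F",s["contact_force"].round(1),"open",s["opening"].round(3),"ff",s["finger_force"].round(1))
    if len(sys.argv)>3:print(to([float(a) for a in sys.argv[1:4]]))
E
python3 go.py .5026 .3002 .150
python3 - <<'E'
from plant import *
import cv2,pickle
for n in("top","side"):
    d=snapshot(n);pickle.dump(d,open(n+"1.pkl","wb"))
import numpy as np
from h import *
a=load("top1")["img"][130:250,230:350];b=load("side1")["img"][150:270,270:390]
cv2.imwrite("pics/c2.png",cv2.resize(np.hstack([a,b]),(800,400),interpolation=2)[:,:,::-1])
E
```

```text
Traceback (most recent call last):
  File "go.py", line 11, in <module>
    s,M=here();print(s["clock"],s["tool_pos"].round(4),"yhead",np.degrees(np.arctan2(M[1,1],M[0,1])).round(2),"tilt",M[2].round(3),"F",s["contact_force"].round(1),"open",s["opening"].round(3),"ff",s["finger_force"].round(1))
                                                                                                                                                                          ^^^^^^^^^^^^^^^^^^
AttributeError: 'float' object has no attribute 'round'
```

View pics/c2.png

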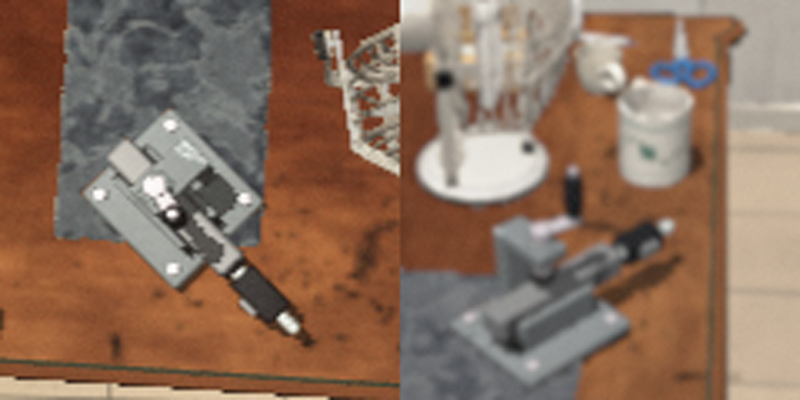

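The rows need all seven keys, so the arm hasn't moved. The picture shows the same scene as before, with the knob at crop (174,215) in top and (572,190) in side. I'll resend with every key.

send_rows(
  motion=[
    {"x":-3.5,"y":-1.5,"z":0,"rx":0,"ry":0,"rz":0,"jaw":5},
    {"x":-4.3,"y":-1.9,"z":0,"rx":0,"ry":0,"rz":0,"jaw":5},
    {"x":-4.3,"y":-1.9,"z":0,"rx":0,"ry":0,"rz":0,"jaw":5},
    {"x":-4.3,"y":-1.9,"z":0,"rx":0,"ry":0,"rz":0,"jaw":5},
    {"x":-4.3,"y":-1.9,"z":0,"rx":0,"ry":0,"rz":0,"jaw":5},
  ],
  grip_force=15,
)

```text
clock: 0.7
tool_pos: [0.4, 0.4094, 0.2497]
eef_rot: [0.199, 0.98, -0.0, 0.0]
contact_force: [-0.1, 0.8, -0.3]
opening: 0.579
finger_force: 0.0
```

send_rows(
  motion=[
    {"x":-4.3,"y":-1.9,"z":0,"rx":0,"ry":0,"rz":0,"jaw":5},
    {"x":-4.3,"y":-1.9,"z":0,"rx":0,"ry":0,"rz":0,"jaw":5},
    {"x":-3.0,"y":-1.3,"z":0,"rx":0,"ry":0,"rz":0,"jaw":5},
    {"x":0,"y":0,"z":0,"rx":0,"ry":0,"rz":0.14,"jaw":5},
    {"x":0,"y":0,"z":0,"rx":0,"ry":0,"rz":0.14,"jaw":5},
  ],
)

```text
clock: 1.2
tool_pos: [0.487, 0.3169, 0.2495]
eef_rot: [0.338, 0.941, -0.0, -0.0]
contact_force: [-0.6, 0.1, 0.2]
opening: 0.568
finger_force: 0.0
```

send_rows(
  motion=[
    {"x":0,"y":0,"z":0,"rx":0,"ry":0,"rz":0.07,"jaw":5},
    {"x":0,"y":0,"z":0,"rx":0,"ry":0,"rz":0,"jaw":5},
    {"x":0,"y":0,"z":0,"rx":0,"ry":0,"rz":0,"jaw":5},
    {"x":0,"y":0,"z":0,"rx":0,"ry":0,"rz":0,"jaw":5},
    {"x":0,"y":0,"z":0,"rx":0,"ry":0,"rz":0,"jaw":5},
  ],
)

```text
clock: 1.7
tool_pos: [0.4858, 0.3187, 0.2497]
eef_rot: [0.366, 0.931, 0.0, -0.0]
contact_force: [0.1, -0.1, 0.5]
opening: 0.566
finger_force: 0.0
```

```bash
sed -i 's/s\["opening"\].round(3)/round(float(s["opening"]),3)/;s/s\["finger_force"\].round(1)/round(float(s["finger_force"]),1)/;s/s\["clock"\]/round(float(s["clock"]),2)/' go.py
python3 go.py .5026 .3002 .150
```

```text
1.7 [0.4858 0.3187 0.2497] yhead 47.03 tilt [ 0. -0. -1.] F [ 0.1 -0.1  0.5] open 0.566 ff 0.0
[-2.5  -0.21  9.97]
```

send_rows(
  motion=[
    {"x":-2.5,"y":-0.2,"z":0,"rx":0,"ry":0,"rz":0,"jaw":5},
    {"x":0,"y":0,"z":2,"rx":0,"ry":0,"rz":0,"jaw":5},
    {"x":0,"y":0,"z":3,"rx":0,"ry":0,"rz":0,"jaw":5},
    {"x":0,"y":0,"z":3,"rx":0,"ry":0,"rz":0,"jaw":5},
    {"x":0,"y":0,"z":2,"rx":0,"ry":0,"rz":0,"jaw":5},
  ],
)

```text
clock: 2.2
tool_pos: [0.5021, 0.2997, 0.1479]
eef_rot: [0.366, 0.93, -0.001, -0.001]
contact_force: [0.7, -0.2, 0.4]
opening: 0.564
finger_force: 0.0
```

send_rows(
  motion=[
    {"x":0,"y":0,"z":0,"rx":0,"ry":0,"rz":0,"jaw":3},
    {"x":0,"y":0,"z":0,"rx":0,"ry":0,"rz":0,"jaw":1},
    {"x":0,"y":0,"z":0,"rx":0,"ry":0,"rz":0,"jaw":1},
    {"x":0,"y":0,"z":0,"rx":0,"ry":0,"rz":0,"jaw":1},
    {"x":0,"y":0,"z":0,"rx":0,"ry":0,"rz":0,"jaw":1},
  ],
)

```text
clock: 2.7
tool_pos: [0.5037, 0.3009, 0.151]
eef_rot: [0.367, 0.93, 0.001, 0.001]
contact_force: [0.6, 0.4, 2.3]
opening: 0.207
finger_force: 15.0
```

```bash
python3 go.py; python3 - <<'E'
from plant import *
import cv2,pickle
from h import *
for n in("top","side"):
    d=snapshot(n);pickle.dump(d,open(n+"1.pkl","wb"))
a=load("top1")["img"][130:250,230:350];b=load("side1")["img"][150:270,270:390]
cv2.imwrite("pics/c3.png",cv2.resize(np.hstack([a,b]),(800,400),interpolation=2)[:,:,::-1])
E
```

```text
2.7 [0.5037 0.3009 0.151 ] yhead 46.99 tilt [-0.001  0.003 -1.   ] F [0.6 0.4 2.3] open 0.207 ff 15.0
```

View pics/c3.png

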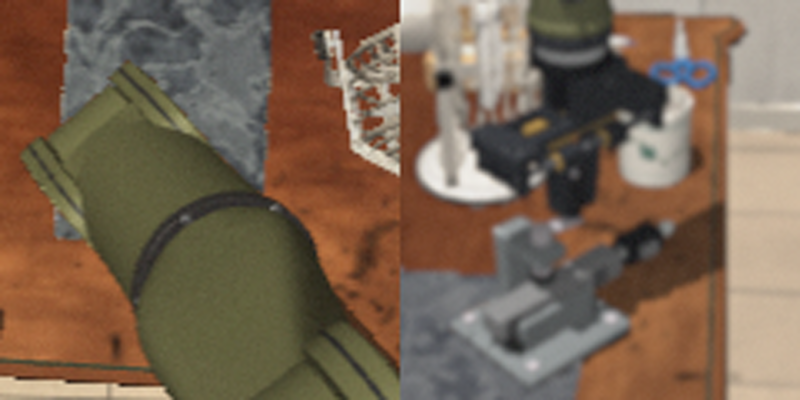

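The gripper holds the knob: the opening is 18 mm, and the side view shows the fingers on it at crop (572,180). Next I'll work out the clockwise arc in tool axes.

```bash
cat > arc.py <<'E'
# rows (cm) for turning about centre (cx,cy) from the present pose: n rows, step rad; prints radial/tangential force
import sys
from go import *
cx,cy,step=map(float,sys.argv[1:4]);n=int(sys.argv[4]) if len(sys.argv)>4 else 5
s,M=here();o=(M.T@(s["tool_pos"]-[cx,cy,s["tool_pos"][2]]))[:2];ph=np.arctan2(o[1],o[0]);r=np.linalg.norm(o)
F=(M.T@s["contact_force"])[:2];e=o/r
print("r mm",r*1e3,"phi",ph,"Fr",F@e,"Ft",F@[-e[1],e[0]],"z",s["tool_pos"][2])
P=3.6*np.c_[np.cos(ph+step*np.arange(n+1)),np.sin(ph+step*np.arange(n+1))];P[0]=o*100
print(np.diff(P,axis=0).round(2).tolist())
E
python3 arc.py .5325 .323 .15
```

```text
r mm 36.35713293815102 phi -1.404342920114239 Fr -0.7014523309020849 Ft 0.1805059383037643 z 0.15089789798110606
[[0.52, 0.16], [0.5, 0.21], [0.46, 0.28], [0.42, 0.34], [0.36, 0.4]]
```

send_rows(
  motion=[
    {"x":0.52,"y":0.14,"z":0,"rx":0,"ry":0,"rz":0,"jaw":1},
    {"x":0.5,"y":0.21,"z":0,"rx":0,"ry":0,"rz":0,"jaw":1},
    {"x":0.46,"y":0.28,"z":0,"rx":0,"ry":0,"rz":0,"jaw":1},
    {"x":0.42,"y":0.34,"z":0,"rx":0,"ry":0,"rz":0,"jaw":1},
    {"x":0.36,"y":0.4,"z":0,"rx":0,"ry":0,"rz":0,"jaw":1},
  ],
)

```text
clock: 3.3
tool_pos: [0.4964, 0.3229, 0.1508]
eef_rot: [0.368, 0.93, -0.002, 0.001]
contact_force: [-0.3, -5.7, 9.8]
opening: 0.205
finger_force: 15.0
```

```bash
python3 arc.py .5325 .323 .15;python3 go.py
```

```text
r mm 36.07517784412875 phi -0.7566730275908573 Fr 0.3234345280776456 Ft -5.785501772934616 z 0.15075547899464742
[[0.33, 0.42], [0.27, 0.47], [0.2, 0.5], [0.12, 0.53], [0.04, 0.54]]
3.3 [0.4964 0.3229 0.1508] yhead 46.86 tilt [-0.003 -0.002 -1.   ] F [-0.3 -5.7  9.8] open 0.205 ff 15.0
```

send_rows(
  motion=[
    {"x":0.33,"y":0.42,"z":-0.05,"rx":0,"ry":0,"rz":0,"jaw":1},
    {"x":0.27,"y":0.47,"z":-0.05,"rx":0,"ry":0,"rz":0,"jaw":1},
    {"x":0.2,"y":0.5,"z":0,"rx":0,"ry":0,"rz":0,"jaw":1},
    {"x":0.12,"y":0.53,"z":0,"rx":0,"ry":0,"rz":0,"jaw":1},
    {"x":0.04,"y":0.54,"z":0,"rx":0,"ry":0,"rz":0,"jaw":1},
  ],
)

```text
clock: 3.8
tool_pos: [0.5053, 0.3464, 0.1508]
eef_rot: [0.368, 0.93, -0.003, 0.0]
contact_force: [0.1, -6.3, 6.1]
opening: 0.206
finger_force: 15.0
```

```bash
python3 arc.py .5325 .323 .2;python3 go.py
```

```text
r mm 35.88052268282248 phi -0.04074233140394005 Fr -4.252747340688877 Ft -4.736088250673966 z 0.15082331470104546
[[-0.03, 0.72], [-0.18, 0.69], [-0.32, 0.64], [-0.44, 0.57], [-0.54, 0.47]]
3.8 [0.5053 0.3464 0.1508] yhead 46.87 tilt [-0.003 -0.006 -1.   ] F [ 0.1 -6.3  6.1] open 0.206 ff 15.0
```

send_rows(
  motion=[
    {"x":-0.09,"y":0.72,"z":-0.05,"rx":0,"ry":0,"rz":0,"jaw":1},
    {"x":-0.21,"y":0.69,"z":-0.05,"rx":0,"ry":0,"rz":0,"jaw":1},
    {"x":-0.32,"y":0.64,"z":0,"rx":0,"ry":0,"rz":0,"jaw":1},
    {"x":-0.44,"y":0.57,"z":0,"rx":0,"ry":0,"rz":0,"jaw":1},
    {"x":-0.54,"y":0.47,"z":0,"rx":0,"ry":0,"rz":0,"jaw":1},
  ],
)

```text
clock: 4.3
tool_pos: [0.5351, 0.3587, 0.1509]
eef_rot: [0.367, 0.93, -0.005, -0.002]
contact_force: [-6.1, -5.1, 5.0]
opening: 0.209
finger_force: 15.0
```

```bash
python3 arc.py .5325 .323 .2;python3 go.py
```

```text
r mm 35.80495920752058 phi 0.8914430796129169 Fr -5.560808145666028 Ft -5.744803801452304 z 0.15088759408804298
[[-0.59, 0.41], [-0.67, 0.27], [-0.71, 0.13], [-0.72, -0.01], [-0.7, -0.16]]
4.3 [0.5351 0.3587 0.1509] yhead 46.97 tilt [ 0.001 -0.01  -1.   ] F [-6.1 -5.1  5. ] open 0.209 ff 15.0
```

send_rows(
  motion=[
    {"x":-0.62,"y":0.35,"z":-0.05,"rx":0,"ry":0,"rz":0,"jaw":1},
    {"x":-0.68,"y":0.22,"z":0,"rx":0,"ry":0,"rz":0,"jaw":1},
    {"x":-0.71,"y":0.11,"z":0,"rx":0,"ry":0,"rz":0,"jaw":1},
    {"x":-0.72,"y":-0.02,"z":0,"rx":0,"ry":0,"rz":0,"jaw":1},
    {"x":-0.7,"y":-0.16,"z":0,"rx":0,"ry":0,"rz":0,"jaw":1},
  ],
)

```text
clock: 4.8
tool_pos: [0.5622, 0.3434, 0.1511]
eef_rot: [0.366, 0.931, -0.002, -0.004]
contact_force: [-6.6, 3.6, -1.6]
opening: 0.211
finger_force: 15.0
```

```bash
python3 arc.py .5325 .323 .2;python3 go.py
```

```text
r mm 36.0131258630173 phi 1.7904997673476346 Fr -3.3601404892186935 Ft -6.661204851241789 z 0.1510956359396848
[[-0.68, -0.23], [-0.62, -0.36], [-0.54, -0.47], [-0.44, -0.57], [-0.31, -0.65]]
4.8 [0.5622 0.3434 0.1511] yhead 47.11 tilt [ 0.006 -0.006 -1.   ] F [-6.6  3.6 -1.6] open 0.211 ff 15.0
```

send_rows(
  motion=[
    {"x":-0.68,"y":-0.25,"z":0,"rx":0,"ry":0,"rz":0,"jaw":1},
    {"x":-0.62,"y":-0.37,"z":0,"rx":0,"ry":0,"rz":0,"jaw":1},
    {"x":-0.53,"y":-0.47,"z":0,"rx":0,"ry":0,"rz":0,"jaw":1},
    {"x":-0.43,"y":-0.57,"z":0,"rx":0,"ry":0,"rz":0,"jaw":1},
    {"x":-0.3,"y":-0.65,"z":0,"rx":0,"ry":0,"rz":0,"jaw":1},
  ],
  grip_force=25,
)

```text
clock: 5.3
tool_pos: [0.5673, 0.3126, 0.1514]
eef_rot: [0.365, 0.931, 0.003, -0.002]
contact_force: [0.6, 10.0, -8.6]
opening: 0.205
finger_force: 25.0
```

```bash
python3 arc.py .5325 .323 .12;python3 go.py
```

```text
r mm 36.325566729384605 phi 2.6831988665421544 Fr -2.2559648242817794 Ft -9.722318920065629 z 0.15141883583038596
[[-0.14, -0.41], [-0.12, -0.42], [-0.07, -0.43], [-0.02, -0.43], [0.04, -0.43]]
5.3 [0.5673 0.3126 0.1514] yhead 47.17 tilt [ 0.006  0.004 -1.   ] F [ 0.6 10.  -8.6] open 0.205 ff 25.0
```

send_rows(
  motion=[
    {"x":-0.16,"y":-0.4,"z":0.05,"rx":0,"ry":0,"rz":0,"jaw":1},
    {"x":-0.11,"y":-0.42,"z":0.05,"rx":0,"ry":0,"rz":0,"jaw":1},
    {"x":-0.07,"y":-0.43,"z":0,"rx":0,"ry":0,"rz":0,"jaw":1},
    {"x":-0.02,"y":-0.43,"z":0,"rx":0,"ry":0,"rz":0,"jaw":1},
    {"x":0.04,"y":-0.43,"z":0,"rx":0,"ry":0,"rz":0,"jaw":1},
  ],
)

```text
clock: 5.8
tool_pos: [0.5601, 0.2994, 0.1516]
eef_rot: [0.365, 0.931, 0.009, 0.001]
contact_force: [10.0, 15.4, -14.4]
opening: 0.204
finger_force: 25.0
```

```bash
python3 arc.py .5325 .323 .12;python3 go.py
```

```text
r mm 36.35931560074083 phi 3.1023830617321173 Fr -2.344980983836607 Ft -17.952595157780063 z 0.15158953268232386
[[0.04, -0.43], [0.06, -0.43], [0.11, -0.42], [0.16, -0.4], [0.21, -0.38]]
5.8 [0.5601 0.2994 0.1516] yhead 47.23 tilt [ 0.004  0.017 -1.   ] F [ 10.   15.4 -14.4] open 0.204 ff 25.0
```

send_rows(
  motion=[
    {"x":0.04,"y":-0.4,"z":0.05,"rx":0,"ry":0,"rz":0,"jaw":1},
    {"x":0.06,"y":-0.42,"z":0.05,"rx":0,"ry":0,"rz":0,"jaw":1},
    {"x":0.11,"y":-0.42,"z":0,"rx":0,"ry":0,"rz":0,"jaw":1},
    {"x":0.16,"y":-0.4,"z":0,"rx":0,"ry":0,"rz":0,"jaw":1},
    {"x":0,"y":0,"z":0,"rx":0,"ry":0,"rz":0,"jaw":1},
  ],
)

```text
clock: 6.3
tool_pos: [0.5508, 0.2913, 0.1516]
eef_rot: [0.365, 0.931, 0.012, 0.005]
contact_force: [17.0, 17.4, -16.9]
opening: 0.205
finger_force: 25.0
```

```bash
python3 arc.py .5325 .323 .12;python3 go.py
```

```text
r mm 36.596580167099845 phi -2.8413556450459625 Fr -6.457981883446656 Ft -22.945921647344615 z 0.15155438809275312
[[0.21, -0.39], [0.2, -0.38], [0.24, -0.36], [0.28, -0.32], [0.32, -0.29]]
6.3 [0.5508 0.2913 0.1516] yhead 47.19 tilt [ 0.     0.026 -1.   ] F [ 17.   17.4 -16.9] open 0.205 ff 25.0
```

```bash
python3 - <<'E'
from plant import *
import cv2,pickle
from h import *
for n in("top","side"):
    d=snapshot(n);pickle.dump(d,open(n+"1.pkl","wb"))
a=load("top1")["img"][100:250,230:380];b=load("side1")["img"][120:270,260:410]
cv2.imwrite("pics/c4.png",cv2.resize(np.hstack([a,b]),(800,400),interpolation=2)[:,:,::-1])
E
```

```text
(no output)
```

View pics/c4.png

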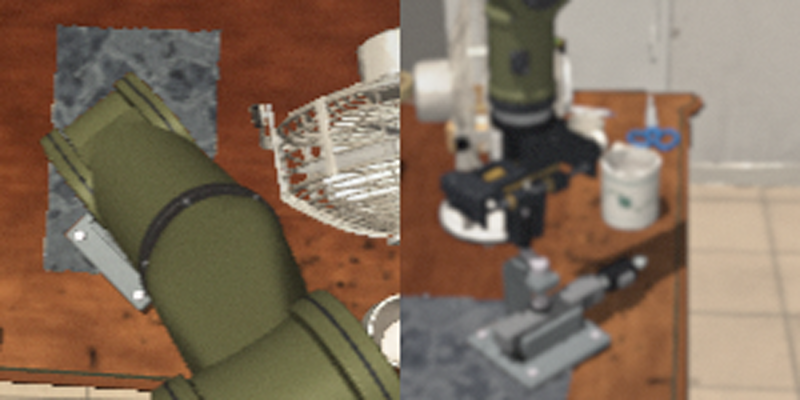

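send_rows(
  motion=[
    {"x":0.2,"y":-0.39,"z":0.03,"rx":0,"ry":0,"rz":0,"jaw":1},
    {"x":0.22,"y":-0.37,"z":0,"rx":0,"ry":0,"rz":0,"jaw":1},
    {"x":0,"y":0,"z":0,"rx":0,"ry":0,"rz":0,"jaw":1},
    {"x":0,"y":0,"z":0,"rx":0,"ry":0,"rz":0,"jaw":1},
    {"x":0,"y":0,"z":0,"rx":0,"ry":0,"rz":0,"jaw":1},
  ],
)

```text
clock: 6.9
tool_pos: [0.5454, 0.2886, 0.1516]
eef_rot: [0.365, 0.931, 0.014, 0.007]
contact_force: [22.1, 18.8, -18.8]
opening: 0.203
finger_force: 25.0
```

```bash
python3 arc.py .5325 .323 .12;python3 go.py
```

```text
r mm 36.71299945040115 phi -2.6794589846901538 Fr -9.634061078807374 Ft -26.737477135490792 z 0.15159097373218983
[[0.28, -0.34], [0.26, -0.35], [0.3, -0.31], [0.33, -0.27], [0.36, -0.23]]
6.9 [0.5454 0.2886 0.1516] yhead 47.13 tilt [-0.003  0.031 -1.   ] F [ 22.1  18.8 -18.8] open 0.203 ff 25.0
```

send_rows(
  motion=[
    {"x":0,"y":0,"z":0,"rx":0,"ry":0,"rz":0,"jaw":5},
    {"x":0,"y":0.3,"z":0,"rx":0,"ry":0,"rz":0,"jaw":5},
    {"x":0,"y":0,"z":0,"rx":0,"ry":0,"rz":0,"jaw":5},
    {"x":0,"y":0,"z":-1.5,"rx":0,"ry":0,"rz":0,"jaw":5},
    {"x":0,"y":0,"z":-3,"rx":0,"ry":0,"rz":0,"jaw":5},
  ],
)

```text
clock: 7.4
tool_pos: [0.539, 0.2842, 0.194]
eef_rot: [0.365, 0.931, 0.003, 0.0]
contact_force: [-0.8, -0.1, 1.3]
opening: 0.572
finger_force: 0.0
```

send_rows(
  motion=[
    {"x":0,"y":0,"z":-3,"rx":0,"ry":0,"rz":0,"jaw":7},
    {"x":0,"y":-3,"z":-2,"rx":0,"ry":0,"rz":0.0,"jaw":7},
    {"x":0,"y":-4,"z":0,"rx":0,"ry":0,"rz":0.0,"jaw":7},
    {"x":0,"y":-3,"z":0,"rx":0,"ry":0,"rz":0.14,"jaw":7},
    {"x":0,"y":0,"z":0,"rx":0,"ry":0,"rz":0.14,"jaw":7},
  ],
)

```text
clock: 7.9
tool_pos: [0.4656, 0.2027, 0.245]
eef_rot: [0.497, 0.868, -0.003, -0.001]
contact_force: [0.5, 0.1, 0.0]
opening: 0.799
finger_force: 0.0
```

send_rows(
  motion=[
    {"x":0,"y":0,"z":0,"rx":0,"ry":0,"rz":0.14,"jaw":7},
    {"x":0,"y":0,"z":0,"rx":0,"ry":0,"rz":0.14,"jaw":7},
    {"x":0,"y":0,"z":0,"rx":0,"ry":0,"rz":0.14,"jaw":7},
    {"x":0,"y":0,"z":0,"rx":0,"ry":0,"rz":0.14,"jaw":7},
    {"x":0,"y":0,"z":0,"rx":0,"ry":0,"rz":0.14,"jaw":7},
  ],
)

```text
clock: 8.4
tool_pos: [0.4687, 0.2071, 0.2449]
eef_rot: [0.763, 0.646, -0.0, -0.0]
contact_force: [-0.2, 0.1, -0.3]
opening: 0.794
finger_force: 0.0
```

send_rows(
  motion=[
    {"x":0,"y":0,"z":0,"rx":0,"ry":0,"rz":0.14,"jaw":7},
    {"x":0,"y":0,"z":0,"rx":0,"ry":0,"rz":0.14,"jaw":7},
    {"x":0,"y":0,"z":0,"rx":0,"ry":0,"rz":0.14,"jaw":7},
    {"x":0,"y":0,"z":0,"rx":0,"ry":0,"rz":0.14,"jaw":7},
    {"x":0,"y":0,"z":0,"rx":0,"ry":0,"rz":0.03,"jaw":7},
  ],
)

```text
clock: 8.9
tool_pos: [0.4687, 0.2072, 0.2448]
eef_rot: [0.917, 0.398, -0.0, 0.0]
contact_force: [-0.5, -0.6, 0.3]
opening: 0.794
finger_force: 0.0
```

```bash
python3 go.py .4434 .2327 .12; python3 - <<'E'
from plant import *
import pickle
from h import *
for n in("top","side"):
    d=snapshot(n);pickle.dump(d,open(n+"1.pkl","wb"))
a=load("top1")["img"][130:250,230:350];b=load("side1")["img"][150:270,270:390]
cv2.imwrite("pics/c5.png",cv2.resize(np.hstack([a,b]),(800,400),interpolation=2)[:,:,::-1])
E
```

```text
8.9 [0.4687 0.2072 0.2448] yhead -43.06 tilt [-0.001 -0.    -1.   ] F [-0.5 -0.6  0.3] open 0.794 ff 0.0
[ 0.15 -3.59 12.48]
```

View pics/c5.png

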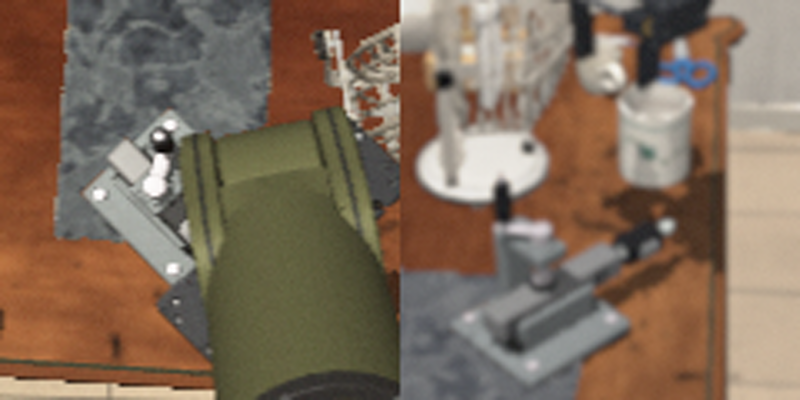

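The jaw sits on the handle at side crop (543,277). The knob is free at (503,195) and the collar is unchanged at (640,240). I'll descend onto the collar next.

send_rows(
  motion=[
    {"x":0.1,"y":-2,"z":1,"rx":0,"ry":0,"rz":0,"jaw":7},
    {"x":0.05,"y":-1.6,"z":3,"rx":0,"ry":0,"rz":0,"jaw":7},
    {"x":0,"y":0,"z":4,"rx":0,"ry":0,"rz":0,"jaw":7},
    {"x":0,"y":0,"z":3.5,"rx":0,"ry":0,"rz":0,"jaw":7},
    {"x":0,"y":0,"z":1,"rx":0,"ry":0,"rz":0,"jaw":7},
  ],
)

```text
clock: 9.5
tool_pos: [0.442, 0.2321, 0.1173]
eef_rot: [0.916, 0.4, -0.003, -0.0]
contact_force: [-0.1, 0.0, 0.3]
opening: 0.796
finger_force: 0.0
```

send_rows(
  motion=[
    {"x":0,"y":0,"z":2,"rx":0,"ry":0,"rz":0,"jaw":7},
    {"x":0,"y":0,"z":2,"rx":0,"ry":0,"rz":0,"jaw":7},
    {"x":0,"y":0,"z":2,"rx":0,"ry":0,"rz":0,"jaw":7},
    {"x":0,"y":0,"z":1.6,"rx":0,"ry":0,"rz":0,"jaw":7},
    {"x":0,"y":0,"z":0,"rx":0,"ry":0,"rz":0,"jaw":7},
  ],
)

```text
clock: 10.0
tool_pos: [0.4437, 0.2325, 0.0433]
eef_rot: [0.917, 0.399, -0.001, -0.0]
contact_force: [-0.1, -0.2, 0.1]
opening: 0.794
finger_force: 0.0
```

```bash
python3 go.py .4434 .2327 .044; python3 - <<'E'
from plant import *
import pickle
from h import *
for n in("top","side"):
    d=snapshot(n);pickle.dump(d,open(n+"1.pkl","wb"))
b=load("side1")["img"][160:260,290:390]
cv2.imwrite("pics/c6.png",cv2.resize(b,(600,600),interpolation=2)[:,:,::-1])
E
```

```text
10.0 [0.4437 0.2325 0.0433] yhead -42.92 tilt [-0.001 -0.001 -1.   ] F [-0.1 -0.2  0.1] open 0.794 ff 0.0
[-0.01 -0.03 -0.07]
```

View pics/c6.png

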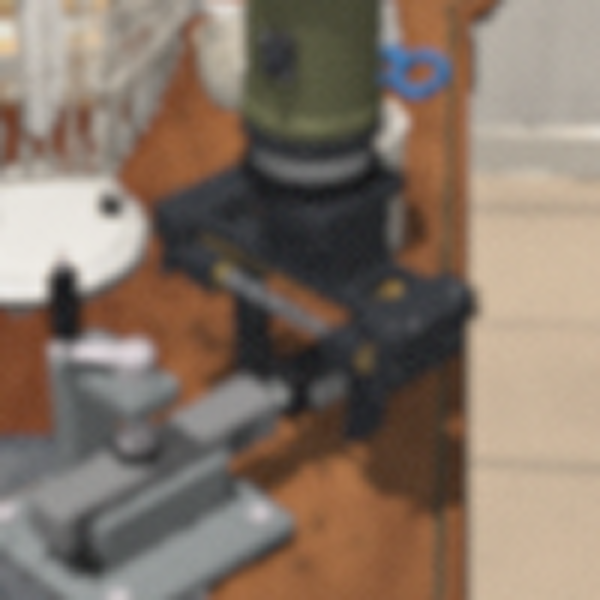

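The fingers straddle the collar, with the button at (328,388) facing the near finger at (362,405). I'll close now.

send_rows(
  motion=[
    {"x":0,"y":0,"z":0,"rx":0,"ry":0,"rz":0,"jaw":5},
    {"x":0,"y":0,"z":0,"rx":0,"ry":0,"rz":0,"jaw":3.6},
    {"x":0,"y":0,"z":0,"rx":0,"ry":0,"rz":0,"jaw":2},
    {"x":0,"y":0,"z":0,"rx":0,"ry":0,"rz":0,"jaw":2},
    {"x":0,"y":0,"z":0,"rx":0,"ry":0,"rz":0,"jaw":2},
  ],
  grip_force=25,
)

```text
clock: 10.6
tool_pos: [0.4433, 0.2334, 0.0441]
eef_rot: [0.917, 0.399, -0.0, -0.001]
contact_force: [-2.6, 2.8, -0.2]
opening: 0.367
finger_force: 1.8
```

```bash
python3 go.py
```

```text
10.6 [0.4433 0.2334 0.0441] yhead -42.93 tilt [-0.    -0.001 -1.   ] F [-2.6  2.8 -0.2] open 0.367 ff 1.8
```

send_rows(
  motion=[
    {"x":0,"y":0,"z":0,"rx":0,"ry":0,"rz":0,"jaw":2},
    {"x":0,"y":0,"z":0,"rx":0,"ry":0,"rz":0,"jaw":2},
    {"x":0,"y":0,"z":0,"rx":0,"ry":0,"rz":0,"jaw":2},
    {"x":0,"y":0,"z":0,"rx":0,"ry":0,"rz":0,"jaw":2},
    {"x":0,"y":0,"z":0,"rx":0,"ry":0,"rz":0,"jaw":2},
  ],
)

```text
clock: 11.1
tool_pos: [0.4441, 0.2325, 0.044]
eef_rot: [0.917, 0.399, 0.0, 0.0]
contact_force: [0.6, -1.8, 2.7]
opening: 0.314
finger_force: 25.0
```

```bash
python3 go.py
```

```text
11.1 [0.4441 0.2325 0.044 ] yhead -43.0 tilt [ 0.  0. -1.] F [ 0.6 -1.8  2.7] open 0.314 ff 25.0
```

The opening is about 28 mm, so the button is in. Now I'll draw the rod out along tool -x.

send_rows(
  motion=[
    {"x":-0.4,"y":0,"z":0,"rx":0,"ry":0,"rz":0,"jaw":2},
    {"x":-0.6,"y":0,"z":0,"rx":0,"ry":0,"rz":0,"jaw":2},
    {"x":-0.6,"y":0,"z":0,"rx":0,"ry":0,"rz":0,"jaw":2},
    {"x":-0.6,"y":0,"z":0,"rx":0,"ry":0,"rz":0,"jaw":2},
    {"x":-0.6,"y":0,"z":0,"rx":0,"ry":0,"rz":0,"jaw":2},
  ],
)

```text
clock: 11.6
tool_pos: [0.4246, 0.2121, 0.044]
eef_rot: [0.917, 0.399, 0.0, -0.0]
contact_force: [2.3, 2.8, 0.5]
opening: 0.315
finger_force: 25.0
```

```bash
cat > pull.py <<'E'
from go import *
s,M=here();d=M.T@(s["tool_pos"]-[.4441,.2325,.044])*1e3
print("moved mm",d.round(1),"Ftool",(M.T@s["contact_force"]).round(1),"open",s["opening"],"t",s["clock"])
E
python3 pull.py
```

```text
moved mm [-28.2  -0.4  -0. ] Ftool [ 3.6 -0.2 -0.5] open 0.3150142926285299 t 11.6
```

Sliding takes 3.6 N with no lateral load. I'll keep going.

send_rows(
  motion=[
    {"x":-0.7,"y":0,"z":0,"rx":0,"ry":0,"rz":0,"jaw":2},
    {"x":-0.7,"y":0,"z":0,"rx":0,"ry":0,"rz":0,"jaw":2},
    {"x":-0.7,"y":0,"z":0,"rx":0,"ry":0,"rz":0,"jaw":2},
    {"x":-0.7,"y":0,"z":0,"rx":0,"ry":0,"rz":0,"jaw":2},
    {"x":-0.7,"y":0,"z":0,"rx":0,"ry":0,"rz":0,"jaw":2},
  ],
)

```text
clock: 12.1
tool_pos: [0.4016, 0.1875, 0.0455]
eef_rot: [0.917, 0.4, -0.005, -0.0]
contact_force: [0.6, 5.3, -15.7]
opening: 0.315
finger_force: 25.0
```

```bash
python3 pull.py
```

```text
moved mm [-61.9  -0.6  -1. ] Ftool [ 4.4 -3.1 15.6] open 0.3148154991817934 t 12.1
```

send_rows(
  motion=[
    {"x":-0.4,"y":0,"z":0,"rx":0,"ry":0,"rz":0,"jaw":2},
    {"x":-0.4,"y":0,"z":0,"rx":0,"ry":0,"rz":0,"jaw":2},
    {"x":-0.3,"y":0,"z":0,"rx":0,"ry":0,"rz":0,"jaw":2},
    {"x":-0.2,"y":0,"z":0,"rx":0,"ry":0,"rz":0,"jaw":2},
    {"x":0,"y":0,"z":0,"rx":0,"ry":0,"rz":0,"jaw":2},
  ],
)

```text
clock: 12.6
tool_pos: [0.3947, 0.1795, 0.048]
eef_rot: [0.917, 0.399, -0.008, -0.001]
contact_force: [-0.7, 3.1, -18.1]
opening: 0.312
finger_force: 25.0
```

```bash
python3 pull.py; python3 -c "
from plant import *;print(get_state()['q'].round(3))"
```

```text
moved mm [-72.5  -0.1  -2.9] Ftool [ 2.1 -2.5 18.1] open 0.31219107235640264 t 12.6
[-0.557  0.878  0.044  2.256 -1.     0.045 -0.279]
```

q5 and q6 are at their limits (-1.0 and 0.045), so a vertical tool can't come closer. I'll tilt the tool about its y so the fingers pivot on the collar sides and the hand leans away from the base.

send_rows(
  motion=[
    {"x":0,"y":0,"z":0,"rx":0,"ry":-0.04,"rz":0,"jaw":2},
    {"x":0,"y":0,"z":0.05,"rx":0,"ry":-0.04,"rz":0,"jaw":2},
    {"x":0,"y":0,"z":0.05,"rx":0,"ry":-0.04,"rz":0,"jaw":2},
    {"x":0,"y":0,"z":0.05,"rx":0,"ry":-0.04,"rz":0,"jaw":2},
    {"x":0,"y":0,"z":0,"rx":0,"ry":0,"rz":0,"jaw":2},
  ],
)

```text
clock: 13.1
tool_pos: [0.3952, 0.179, 0.0471]
eef_rot: [0.914, 0.397, -0.081, 0.033]
contact_force: [-2.2, 0.2, -5.8]
opening: 0.314
finger_force: 25.0
```

```bash
cat >> pull.py <<'E'
d=s["tool_pos"]-[.4441,.2325,.044];print("along",d[:2]@[-.682,-.731]*1e3,"lat",d[:2]@[.731,-.682]*1e3,"z",s["tool_pos"][2],"tilt",M[2].round(3),"q",s["q"].round(3),"F",s["contact_force"].round(1),"ff",s["finger_force"])
E
python3 pull.py
```

```text
moved mm [-71.9   0.8   9.5] Ftool [-0.3 -1.7  5.9] open 0.3142324384813412 t 13.1
along 72.43741324516667 lat 0.7883795050771817 z 0.047131558628012236 tilt [-0.174 -0.005 -0.985] q [-0.82   0.962  0.443  2.133 -0.875  0.412 -0.415] F [-2.2  0.2 -5.8] ff 24.999385345727205
```

send_rows(
  motion=[
    {"x":-0.2,"y":0,"z":0.06,"rx":0,"ry":0,"rz":0,"jaw":2},
    {"x":-0.2,"y":0,"z":0.06,"rx":0,"ry":0,"rz":0,"jaw":2},
    {"x":-0.2,"y":0,"z":0.06,"rx":0,"ry":0,"rz":0,"jaw":2},
    {"x":-0.15,"y":0,"z":0.03,"rx":0,"ry":0,"rz":0,"jaw":2},
    {"x":-0.1,"y":0,"z":0.02,"rx":0,"ry":0,"rz":0,"jaw":2},
  ],
)

```text
clock: 13.6
tool_pos: [0.3921, 0.1742, 0.047]
eef_rot: [0.914, 0.398, -0.077, 0.031]
contact_force: [-0.3, 4.8, -6.4]
opening: 0.315
finger_force: 25.0
```

```bash
python3 pull.py
```

```text
moved mm [-77.5   1.7   9.9] Ftool [ 4.3 -3.5  5.8] open 0.31508475735327995 t 13.6
along 78.0480771278511 lat 1.782650217389992 z 0.04704759590209911 tilt [-0.165 -0.005 -0.986] q [-0.798  0.952  0.415  2.154 -0.887  0.379 -0.395] F [-0.3  4.8 -6.4] ff 24.99927885364741
```

send_rows(
  motion=[
    {"x":-0.15,"y":-0.03,"z":0.05,"rx":0,"ry":0,"rz":0,"jaw":2},
    {"x":-0.15,"y":-0.03,"z":0.05,"rx":0,"ry":0,"rz":0,"jaw":2},
    {"x":-0.15,"y":0,"z":0.03,"rx":0,"ry":0,"rz":0,"jaw":2},
    {"x":0,"y":0,"z":0,"rx":0,"ry":0,"rz":0,"jaw":2},
    {"x":0,"y":0,"z":0,"rx":0,"ry":0,"rz":0,"jaw":2},
  ],
)

```text
clock: 14.1
tool_pos: [0.3909, 0.1721, 0.0466]
eef_rot: [0.914, 0.398, -0.075, 0.031]
contact_force: [3.1, 7.9, -3.7]
opening: 0.318
finger_force: 25.0
```

```bash
python3 pull.py
```

```text
moved mm [-79.8   2.1  10.4] Ftool [ 8.4 -3.1  2.4] open 0.31803745371717407 t 14.1
along 80.45445645721685 lat 2.266911120676322 z 0.04661460738307771 tilt [-0.162 -0.003 -0.987] q [-0.79   0.949  0.402  2.163 -0.893  0.361 -0.387] F [ 3.1  7.9 -3.7] ff 24.999445632565767
```

send_rows(
  motion=[
    {"x":-0.15,"y":0,"z":0.03,"rx":0,"ry":0,"rz":0,"jaw":2},
    {"x":0,"y":0,"z":0,"rx":0,"ry":0,"rz":0,"jaw":2},
    {"x":0,"y":0,"z":0,"rx":0,"ry":0,"rz":0,"jaw":2},
    {"x":0,"y":0,"z":0,"rx":0,"ry":0,"rz":0,"jaw":2},
    {"x":0,"y":0,"z":0,"rx":0,"ry":0,"rz":0,"jaw":2},
  ],
)

```text
clock: 14.6
tool_pos: [0.391, 0.1718, 0.0466]
eef_rot: [0.914, 0.398, -0.074, 0.031]
contact_force: [5.8, 9.6, -4.3]
opening: 0.314
finger_force: 25.0
```

```bash
python3 pull.py; python3 - <<'E'
from plant import *
import pickle
from h import *
for n in("top","side"):
    d=snapshot(n);pickle.dump(d,open(n+"1.pkl","wb"))
a=load("side")["img"][190:280,290:380];b=load("side1")["img"][190:280,290:380]
cv2.imwrite("pics/c7.png",cv2.resize(np.hstack([a,b]),(800,400),interpolation=2)[:,:,::-1])
E
```

```text
moved mm [-79.9   2.4  10.3] Ftool [11.6 -2.3  2.5] open 0.31413341072480677 t 14.6
along 80.52262897813324 lat 2.5787868233631643 z 0.046571699315927556 tilt [-0.159 -0.002 -0.987] q [-0.787  0.948  0.398  2.165 -0.895  0.355 -0.385] F [ 5.8  9.6 -4.3] ff 24.999528711196035
```

View pics/c7.png

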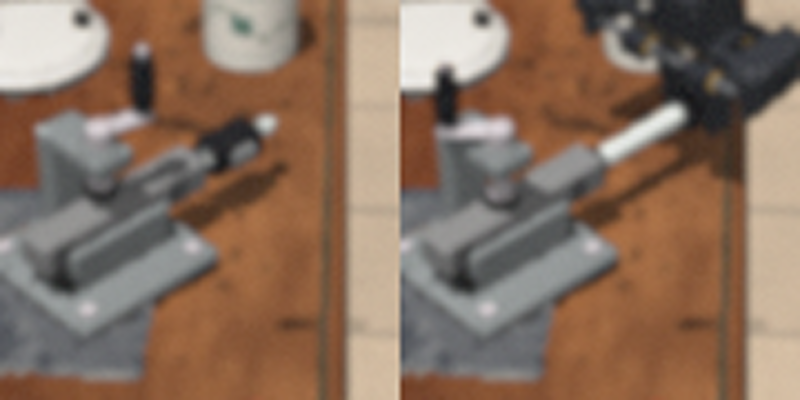

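The side view shows the rod fully out, with the handle's rear end in the same place before and after (crop (30,250) against (430,250)). Travel stalled at 80.5 mm while the pull force rose, so this is the hard stop. I'll hand in.

```bash
python3 -c "
from plant import *;print(finish_job())"
```

```text
the job is handed in; nothing more can be done
None
```

I handed the job in with the clamp cranked tight on the handle, the rod stalled at its second stop (about 80 mm of travel) and the collar still gripped at 25 N; the handle did not visibly move, nothing I saw suggests the mug, cup or timer was touched, and the program returned no verdict.

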